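# Find the rocking corner of the levelling plate and press its shim flat

## Robot

A 7-joint arm with a two-finger parallel gripper is mounted at the origin on a cart in front of the work surface, level with it; the furniture and walls round the work are solid. World frame = base frame: x ahead of the robot, y to its left, z up, the work surface at z = 0. Lengths are in m, angles in rad, forces in N, time in s.
With the tool pointing down it reaches from about 0.425 to 0.925 m from the base axis. Payload 6.8 kg.
Tool frame: the origin (TCP) lies on the centre line of the jaws, within the pads' length; the fingertips stand 17 mm ahead of it and the grasp point (between the pads) lies 2 mm behind it; z points along the fingers, x is the direction in which the jaws open and shut, and the axes are right-handed (so a half turn about z gives the same grasp; the last joint's range is limited). The gripper opens to 85 mm and grips with 20 to 120 N. Pads are 22 mm wide; open, the fingers measure 114 mm over their backs; the gripper's body (76 mm by 85 mm) begins 54 mm behind the grasp point. The pads swing forward as they close: fully open they stand 13 mm farther back than shut.
Start: joints at [1.015, 0.477, 0.022, 1.555, -0.011, 1.109, -0.083], TCP at [0.292, -0.608, 0.248] pointing down, gripper open.
Joint ranges: [-2.96, 2.96], [-0.34, 2.1], [-1.41, 1.46], [0.24, 2.44], [-1.37, 4.51], [0.17, 1.92], [-2.96, 2.96]. Speed limits (rad/s): [2.39, 2.39, 3.14, 3.14, 3.14, 3.14, 3.14].

## Interface

Orientations are given as a rotation vector (axis times angle).
In Python, from bench import r gives the robot as it stands.
- The arm moves only by the tool arm_command, never from a script. Its argument "increments" is a list of rows, each a list of 3 entries, a list of its own where there are three numbers: the shift along the world's x, y, z in m, then the turn, a rotation vector about the world's x, y, z in rad, then the opening in per cent of the stroke, from 0 (shut) to 100 (fully open). A call has 1 to 10 rows; each row is the pose to reach, as a shift and turn from the pose commanded when the call began; what a row does not reach only later rows make up. A row lasts 1/10 s, in which the tool goes at most 50 mm and 8.59 degrees, less where a joint would pass 70% of its speed; a pose out of reach is approached as far as the arm can. A call with a gripper value outside its range is refused whole. The fingers move at their own pace and stop on an object; "newtons" is the grip in N (left out, the last holds). Time passes only in rows, so rows that repeat a pose let the fingers close. It gives the time, the measured TCP pose, the force and the opening at its end, in the units of the state.
- r.get_obs(): the state, without advancing time (a new reading comes with each control period).
- r.grab_frame(name): name is "scene" or "top" or "wrist"; returns the picture (400x640x3 uint8, blue, green, red); there is no depth.
- r.camera_model(name): a dict with "camera_matrix" (3x3 intrinsics, pixels), "D" ([k1, k2, p1, p2, k3] as OpenCV has them; the pictures are not rectified), "camera_from_world" (4x4, takes a point from world to camera coordinates). Camera axes: x right, y down, z forward; pixel columns grow to the right and rows downward; lengths in m; the calibration is good to about 2 mm. A picture is of the moment at which its call begins: read the wrist's pose just before it. camera_model takes no time and is no camera call; for the wrist camera it gives the pose at the moment of the call.
- r.hand_in(): hands the job in, once; it reports no verdict.
The state is a dict: "clock": time; "joints": joint angles; "qvel": joint speeds; "tau": joint torques, N m; "tcp_pos": TCP position; "orientation": TCP orientation; "contact_force": force on the tool from outside, world axes, zero at the start; "moment": the same for the moment, N m; "grip_width": finger opening in m.
Only numpy, scipy, OpenCV 4.12 (cv2) and the standard library are available. Lean on these libraries where they do the work, as an engineer would, in place of code of your own. Each camera call takes 0.05 s, during which the arm holds its last target. There are 200 camera calls.

## Task

The levelling plate rocks on one of its four feet. With closed fingertips press down on the pads at its corners, one at a time, until you find the corner that gives, and push that corner down as far as it goes; then let go and press the fold-down shim beside that corner down flat, and leave the other three shims standing. Nothing is to be gripped, lifted or shoved along, and the things around the plate stay where they are.

Things in the scene. Friction and masses are not known exactly. Their poses are not given: they have to be found in the camera images.
- base: Fixed grey sub-base on the worktop, 136 x 166 x 8 mm (x, y, z). Origin at the centre of its underside; x roughly away from the robot, y roughly to the left, along its sides. Four rubber feet on it, 54 mm (x) and 46 mm (y) from its centre, carry the plate; three are rigid, one, unknown which and looking like the rest, is soft.
- plate: Loose aluminium levelling plate, 140 x 120 x 12 mm (x, y, z), about 0.6 kg, level on the four feet, over the base's centre and turned with it; a round bubble level (30 mm across, 8 mm high) in its middle. Origin at the centre of its underside, 22 mm above the worktop. When the soft corner sinks, the opposite one rises as much.
- pad_near_left (a point): Centre of the top of the round press pad (22 mm across, 2 mm high) on the plate's near left corner (-x, +y), over its foot, 36 mm above the worktop while level. Pressed straight down, a rigid corner stays; the soft one starts to sink at about 2 N, stops after 5 mm at about 4 N, and springs back when released.
- pad_near_right (a point): Centre of the top of the round press pad (22 mm across, 2 mm high) on the plate's near right corner (-x, -y), over its foot, 36 mm above the worktop while level. Pressed straight down, a rigid corner stays; the soft one starts to sink at about 2 N, stops after 5 mm at about 4 N, and springs back when released.
- pad_far_left (a point): Centre of the top of the round press pad (22 mm across, 2 mm high) on the plate's far left corner (+x, +y), over its foot, 36 mm above the worktop while level. Pressed straight down, a rigid corner stays; the soft one starts to sink at about 2 N, stops after 5 mm at about 4 N, and springs back when released.
- pad_far_right (a point): Centre of the top of the round press pad (22 mm across, 2 mm high) on the plate's far right corner (+x, -y), over its foot, 36 mm above the worktop while level. Pressed straight down, a rigid corner stays; the soft one starts to sink at about 2 N, stops after 5 mm at about 4 N, and springs back when released.
- shim_near_left (a joint): Hinge of the steel fold-down shim beside the near left corner; its line runs along the base's x, 18 mm above the worktop, centred at x -34, y +70 mm of the base. 0 to 0.06 rad at the start: leaf slopes up and outward at 35 degrees; 0.61: flat, at its stop, its inner toe raised just under the plate. Stays where left; about 2 N at the tip moves it.
- tip_near_left (a point): Middle of the upper face of the ribbed tip (30 x 24 mm, 4 mm thick, with a rolled outer end) of the near left shim, 40 mm from its hinge line; about 44 mm above the worktop when raised, 22 mm when flat, and moving about 9 mm outward on the way down; press down here.
- shim_near_right (a joint): Hinge of the steel fold-down shim beside the near right corner; its line runs along the base's x, 18 mm above the worktop, centred at x -34, y -70 mm of the base. 0 to 0.06 rad at the start: leaf slopes up and outward at 35 degrees; 0.61: flat, at its stop, its inner toe raised just under the plate. Stays where left; about 2 N at the tip moves it.
- tip_near_right (a point): Middle of the upper face of the ribbed tip (30 x 24 mm, 4 mm thick, with a rolled outer end) of the near right shim, 40 mm from its hinge line; about 44 mm above the worktop when raised, 22 mm when flat, and moving about 9 mm outward on the way down; press down here.
- shim_far_left (a joint): Hinge of the steel fold-down shim beside the far left corner; its line runs along the base's x, 18 mm above the worktop, centred at x +34, y +70 mm of the base. 0 to 0.06 rad at the start: leaf slopes up and outward at 35 degrees; 0.61: flat, at its stop, its inner toe raised just under the plate. Stays where left; about 2 N at the tip moves it.
- tip_far_left (a point): Middle of the upper face of the ribbed tip (30 x 24 mm, 4 mm thick, with a rolled outer end) of the far left shim, 40 mm from its hinge line; about 44 mm above the worktop when raised, 22 mm when flat, and moving about 9 mm outward on the way down; press down here.
- shim_far_right (a joint): Hinge of the steel fold-down shim beside the far right corner; its line runs along the base's x, 18 mm above the worktop, centred at x +34, y -70 mm of the base. 0 to 0.06 rad at the start: leaf slopes up and outward at 35 degrees; 0.61: flat, at its stop, its inner toe raised just under the plate. Stays where left; about 2 N at the tip moves it.
- tip_far_right (a point): Middle of the upper face of the ribbed tip (30 x 24 mm, 4 mm thick, with a rolled outer end) of the far right shim, 40 mm from its hinge line; about 44 mm above the worktop when raised, 22 mm when flat, and moving about 9 mm outward on the way down; press down here.
- witness_near_left (a joint): Small brass witness pin (6 mm thick) in the base under the near left corner of the plate, with 1 mm of air above it. 0: up (start). Grows as the plate's sinking corner pushes it down; it stays down, at about 0.005 m after its corner has been pressed down fully.
- witness_near_right (a joint): Small brass witness pin (6 mm thick) in the base under the near right corner of the plate, with 1 mm of air above it. 0: up (start). Grows as the plate's sinking corner pushes it down; it stays down, at about 0.005 m after its corner has been pressed down fully.
- witness_far_left (a joint): Small brass witness pin (6 mm thick) in the base under the far left corner of the plate, with 1 mm of air above it. 0: up (start). Grows as the plate's sinking corner pushes it down; it stays down, at about 0.005 m after its corner has been pressed down fully.
- witness_far_right (a joint): Small brass witness pin (6 mm thick) in the base under the far right corner of the plate, with 1 mm of air above it. 0: up (start). Grows as the plate's sinking corner pushes it down; it stays down, at about 0.005 m after its corner has been pressed down fully.
- pot: Bystander: small white pot with green screw cap, the one nearest the front edge of the worktop, left of the plate, 48 mm across, 52 mm high; origin at the centre of its underside.
- cassette: Bystander: small flat pale green slotted cassette, 44 x 49 x 7 mm; origin at the centre of its underside.

How it is judged:
On the way, in this order (a step that is already met when the one before it is completed fails the run):
1. the corner that gives has been pressed down (its witness pin is pushed down by more than 2 mm) (value of joint any of witness_near_left, witness_near_right, witness_far_left, witness_far_right above 0.002 m), for 0.1 s.
2. the shim beside that corner is pressed flat, the others still standing (((value of joint witness_near_left above 0.002 m and value of joint shim_near_left above 0.54 rad and value of joint each of shim_near_right, shim_far_left, shim_far_right below 0.2 rad) or (value of joint witness_near_right above 0.002 m and value of joint shim_near_right above 0.54 rad and value of joint each of shim_near_left, shim_far_left, shim_far_right below 0.2 rad) or (value of joint witness_far_left above 0.002 m and value of joint shim_far_left above 0.54 rad and value of joint each of shim_near_left, shim_near_right, shim_far_right below 0.2 rad) or (value of joint witness_far_right above 0.002 m and value of joint shim_far_right above 0.54 rad and value of joint each of shim_near_left, shim_near_right, shim_far_left below 0.2 rad))), for 0.2 s.
At the end, for the whole second after the job is handed in: The shim beside the corner that gave when pressed is flat (above 0.54 of 0.61 rad) and that corner's witness pin is down more than 2 mm; the other three shims still stand (below 0.2 rad); the plate lies level (within 0.02 rad), within 10 mm and 0.08 rad of its place over the base, at rest (((value of joint witness_near_left above 0.002 m and value of joint shim_near_left above 0.54 rad and value of joint each of shim_near_right, shim_far_left, shim_far_right below 0.2 rad) or (value of joint witness_near_right above 0.002 m and value of joint shim_near_right above 0.54 rad and value of joint each of shim_near_left, shim_far_left, shim_far_right below 0.2 rad) or (value of joint witness_far_left above 0.002 m and value of joint shim_far_left above 0.54 rad and value of joint each of shim_near_left, shim_near_right, shim_far_right below 0.2 rad) or (value of joint witness_far_right above 0.002 m and value of joint shim_far_right above 0.54 rad and value of joint each of shim_near_left, shim_near_right, shim_far_left below 0.2 rad)) and angle between plate's own z axis and vertical below 0.02 rad and horizontal distance between plate and base below 0.01 m and angle between the x axis of plate and the x axis of base, either way round below 0.08 rad and linear speed of plate below 0.02 m/s); the robot touches nothing.
It fails at once if a shim is folded down beside a corner that has not been found to give ((value of joint shim_near_left above 0.25 rad and value of joint witness_near_left below 0.002 m) or (value of joint shim_near_right above 0.25 rad and value of joint witness_near_right below 0.002 m) or (value of joint shim_far_left above 0.25 rad and value of joint witness_far_left below 0.002 m) or (value of joint shim_far_right above 0.25 rad and value of joint witness_far_right below 0.002 m)).
It fails at once if the plate is lifted (its middle more than 8 mm up) (z of plate in the frame of base above 0.03 m).
It fails at once if the plate is shoved off its place by more than 15 mm (horizontal distance between plate and base above 0.015 m).
It fails at once if a bystander (pot or cassette) is moved by more than 15 mm (distance of any of pot, cassette from where it was at the start of the episode above 0.015 m).
It also fails if it takes over 45 s, if anything falls off the work surface, if the arm or the gripper's body presses on something with over 40 N, if the wrist force passes 120 N, or if a joint passes its speed limit or range.

## Working session

There is one attempt and no reset: what is moved stays moved. The work goes in short steps, Python scripts to look and compute and a tool call to move; the robot and the scene stay as the last step left them, time stands still between calls to the robot, and variables do not carry over. Pictures are saved under pics/ and viewed, about 8 in all and at most 12, crops included, and the job is handed in when it is done.

Besides the shell and the picture viewer there is one more tool, called after "Request:" by a JSON object that holds its "api" and its "payload", one argument or row to a line. arm_command: Moves the arm, as the interface text tells. Its arguments: {"type":"object","properties":{"increments":{"type":"array","items":{"type":"array"}},"newtons":{"type":"number"}},"required":["increments"]}

```bash
mkdir -p pics; cat > h.py <<'E'
import numpy as np, cv2
from bench import r
def ray(name,uv,z,m=None):
    m=m or r.camera_model(name)
    K=np.array(m["camera_matrix"]);D=np.array(m["D"]);T=np.array(m["camera_from_world"])
    p=cv2.undistortPoints(np.array(uv,float).reshape(-1,1,2),K,D).reshape(-1,2)
    d=np.c_[p,np.ones(len(p))]@T[:3,:3]; c=-T[:3,:3].T@T[:3,3]
    z=np.broadcast_to(z,len(d))
    return c+d*((z-c[2])/d[:,2])[:,None]
def proj(name,P,m=None):
    m=m or r.camera_model(name)
    T=np.array(m["camera_from_world"])
    return cv2.projectPoints(np.array(P,float).reshape(-1,1,3),cv2.Rodrigues(T[:3,:3])[0],T[:3,3],np.array(m["camera_matrix"]),np.array(m["D"]))[0].reshape(-1,2)
E
python3 - <<'E'
from h import *
for n in("top","scene"):
    cv2.imwrite(f"pics/{n}0.png",r.grab_frame(n))
o=r.get_obs();print(o)
E
```

```text
{'clock': 0.1, 'joints': array([ 1.01492801,  0.4777355 ,  0.02232771,  1.55634049, -0.01150443,
        1.10930129, -0.0830931 ]), 'qvel': array([-1.18760704e-03, -1.31489330e-03, -8.03420740e-04, -1.71447058e-03,
       -3.80236963e-04,  5.65248470e-04,  4.86459813e-05]), 'tau': array([ 5.37100175e-03, -5.97758746e+01,  1.61434550e+00, -2.81950629e+01,
        1.29489176e-02,  4.98755457e-03, -4.49666902e-05]), 'tcp_pos': array([ 0.29202852, -0.60800166,  0.24741562]), 'orientation': array([-2.65856607e+00,  1.67232816e+00,  2.28953400e-03]), 'contact_force': array([-0.19146273,  0.24530284, -0.51699374]), 'moment': array([-0.00929613, -0.00264661, -0.02117817]), 'grip_width': 0.08546102029414364}
```

View pics/top0.png

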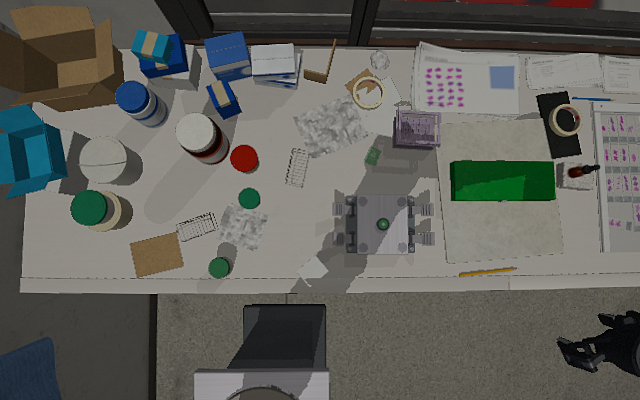

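View pics/scene0.png

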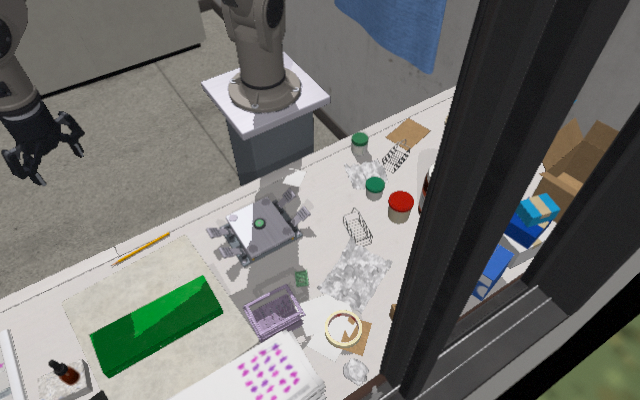

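The top view shows the plate at about (380,224), with its shims at left and right (x≈340 and 425). The cassette is at (373,155), the pot at (219,267) and a purple rack at (415,128). I'll zoom in and project a first estimate.

```bash
python3 - <<'E'
from h import *
im=cv2.imread("pics/top0.png")
c=im[180:270,320:445]
cv2.imwrite("pics/top_c.png",cv2.resize(c,None,fx=6,fy=6,interpolation=cv2.INTER_CUBIC))
hsv=cv2.cvtColor(im,cv2.COLOR_BGR2HSV)
m=cv2.inRange(hsv,(45,60,30),(90,255,255)); m[:, :365]=0;m[:,400:]=0;m[:205]=0;m[245:]=0
M=cv2.moments(m,True);u=[M['m10']/M['m00'],M['m01']/M['m00']];print(u,ray("top",[u],.040))
T=np.array(r.camera_model("top")["camera_from_world"]);print(-T[:3,:3].T@T[:3,3])
E
```

```text
[383.0422535211268, 223.54929577464787] [[ 0.49555535 -0.28363983  0.04      ]]
[ 0.46604554 -0.11875288  0.92085378]
```

View pics/top_c.png

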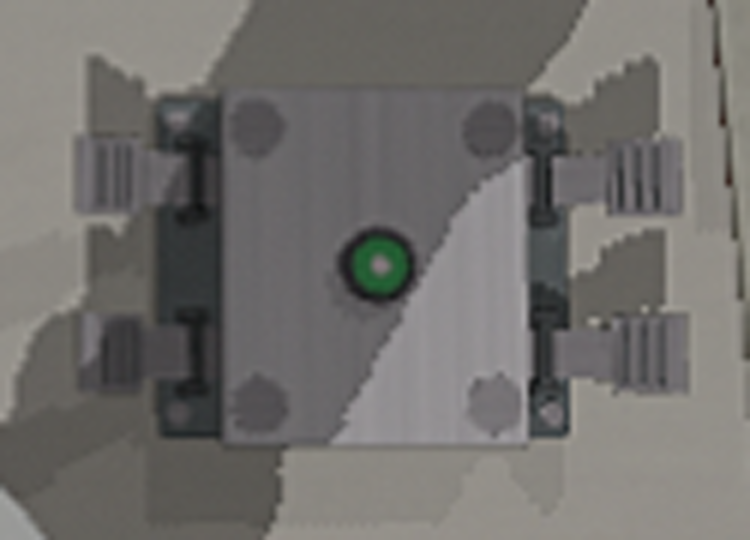

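The crop shows the pads at about FL (257,128), FR (489,128), NL (259,403) and NR (494,402). The tips are at FL (108,175), FR (645,175), NL (110,352) and NR (650,352).

```bash
python3 - <<'E'
from h import *
from scipy.spatial.transform import Rotation as R
px=np.array([[259,403],[494,402],[257,128],[489,128]],float)
uv=(px+.5)/6-.5+[320,180]
P=ray("top",uv,.036)[:,:2]
L=np.array([[-54,46],[-54,-46],[54,46],[54,-46]])/1000
c=P.mean(0);q=P-c;a=np.arctan2((L[:,0]*q[:,1]-L[:,1]*q[:,0]).sum(),(L*q).sum())
Rm=np.array([[np.cos(a),-np.sin(a)],[np.sin(a),np.cos(a)]])
print("c",c,"yaw",a,"\n",P,"\nmodel\n",c+L@Rm.T)
t=(np.array([[110,352],[650,352],[108,175],[645,175]])+.5)/6-.5+[320,180]
print("tips",ray("top",t,.044)[:,:2])
Lt=np.array([[-34,103],[-34,-103],[34,103],[34,-103]])/1000
print("tips model",c+Lt@Rm.T)
o=r.get_obs();print(R.from_rotvec(o["orientation"]).as_matrix().round(3))
E
```

```text
c [ 0.49537998 -0.28219248] yaw -0.003631910685078223 
 [[ 0.44228769 -0.23620886]
 [ 0.44198508 -0.32770262]
 [ 0.54870225 -0.23682438]
 [ 0.54854492 -0.32803407]] 
model
 [[ 0.44154741 -0.23599666]
 [ 0.44121327 -0.32799606]
 [ 0.5495467  -0.23638891]
 [ 0.54921256 -0.3283883 ]]
tips [[ 0.46223044 -0.1782953 ]
 [ 0.46087824 -0.38715524]
 [ 0.5299343  -0.1780518 ]
 [ 0.52936523 -0.38705662]]
tips model [[ 0.4617543  -0.17906968]
 [ 0.46100612 -0.38506832]
 [ 0.52975385 -0.17931665]
 [ 0.52900567 -0.38531529]]
[[ 0.433 -0.901 -0.001]
 [-0.901 -0.433  0.001]
 [-0.002  0.    -1.   ]]
```

Request:
{"api": "arm_command", "payload": {
  "increments": [
    [[0.149,0.28,-0.05],[0,0,-0.452],0],
    [[0.149,0.28,-0.05],[0,0,-0.452],0],
    [[0.149,0.28,-0.05],[0,0,-0.452],0],
    [[0.149,0.28,-0.05],[0,0,-0.452],0],
    [[0.149,0.28,-0.05],[0,0,-0.452],0],
    [[0.149,0.28,-0.05],[0,0,-0.452],0],
    [[0.149,0.28,-0.05],[0,0,-0.452],0],
    [[0.149,0.28,-0.175],[0,0,-0.452],0],
    [[0.149,0.28,-0.175],[0,0,-0.452],0],
    [[0.149,0.28,-0.175],[0,0,-0.452],0]
  ],
  "newtons": 30
}}

```text
clock: 1.1
tcp_pos: [0.4393, -0.3267, 0.0696]
orientation: [2.217, -2.224, -0.008]
contact_force: [-0.8, -0.9, 0.8]
grip_width: -0.0
```

Request:
{"api": "arm_command", "payload": {
  "increments": [
    [[0,0,0],[0,0,0],0],
    [[0,0,0],[0,0,0],0],
    [[0,0,0],[0,0,0],0]
  ]
}}

```text
clock: 1.4
tcp_pos: [0.4424, -0.3293, 0.0751]
orientation: [-2.216, 2.226, -0.005]
contact_force: [-0.3, -1.0, 1.1]
grip_width: -0.0
```

```bash
python3 - <<'E'
from h import *
o=r.get_obs();print(o["tcp_pos"],o["contact_force"])
m=r.camera_model("wrist");im=r.grab_frame("wrist");cv2.imwrite("pics/w1.png",im)
print("tip px",proj("wrist",[o["tcp_pos"]-[0,0,.017]],m),"pads",proj("wrist",[[.4415,-.236,.036],[.4412,-.328,.036],[.5495,-.2364,.036],[.5492,-.3284,.036]],m))
E
```

```text
[ 0.44244132 -0.32929981  0.07505648] [-0.34721059 -1.01937192  1.06361783]
tip px [[314.91248219 266.69496438]] pads [[149.54253251 248.72054395]
 [312.66681254 248.61850075]
 [112.42013258  37.49633645]
 [311.75255675  36.32468316]]
```

View pics/w1.png

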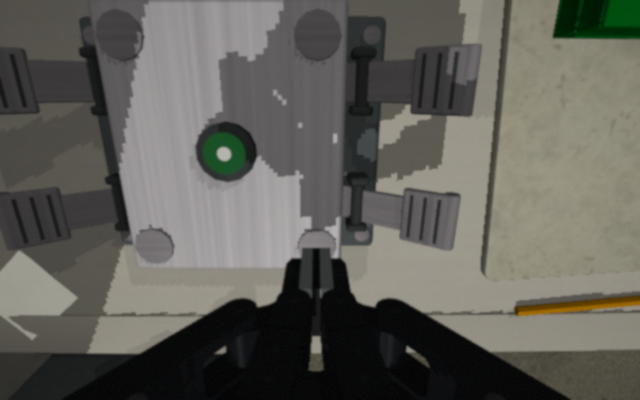

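The wrist view shows the NR pad just under the fingertips (316,245). The pads lie within about 3 mm of the estimates, so I'll press now.

Request:
{"api": "arm_command", "payload": {
  "increments": [
    [[0,0,-0.012],[0,0,0],0],
    [[0,0,-0.016],[0,0,0],0],
    [[0,0,-0.018],[0,0,0],0],
    [[0,0,-0.02],[0,0,0],0],
    [[0,0,-0.022],[0,0,0],0],
    [[0,0,-0.022],[0,0,0],0]
  ]
}}

```text
clock: 2.05
tcp_pos: [0.441, -0.3287, 0.0513]
orientation: [2.216, -2.226, -0.0]
contact_force: [-2.0, 0.0, 4.1]
grip_width: -0.0
```

Request:
{"api": "arm_command", "payload": {
  "increments": [
    [[0,0,-0.002],[0,0,0],0],
    [[0,0,-0.003],[0,0,0],0],
    [[0,0,-0.003],[0,0,0],0]
  ]
}}

```text
clock: 2.35
tcp_pos: [0.4408, -0.329, 0.0488]
orientation: [2.215, -2.226, -0.0]
contact_force: [-3.4, -0.1, 7.6]
grip_width: -0.0002
```

Request:
{"api": "arm_command", "payload": {
  "increments": [
    [[0,0,-0.001],[0,0,0],0],
    [[0,0,-0.002],[0,0,0],0],
    [[0,0,-0.003],[0,0,0],0],
    [[0,0,-0.003],[0,0,0],0]
  ]
}}

```text
clock: 2.75
tcp_pos: [0.4408, -0.3292, 0.048]
orientation: [2.215, -2.227, 0.0]
contact_force: [-10.7, 4.1, 32.3]
grip_width: 0.0
```

```bash
python3 - <<'E'
from h import *
o=r.get_obs();print(o["tcp_pos"],o["contact_force"],o["moment"],o["orientation"])
im=r.grab_frame("wrist");cv2.imwrite("pics/w2.png",im)
E
```

```text
[ 0.44081663 -0.32916358  0.04803748] [-10.73696624   4.0611933   32.30881164] [1.01924024 2.16999023 0.05404896] [ 2.21519980e+00 -2.22677427e+00  3.45092526e-04]
```

View pics/w2.png

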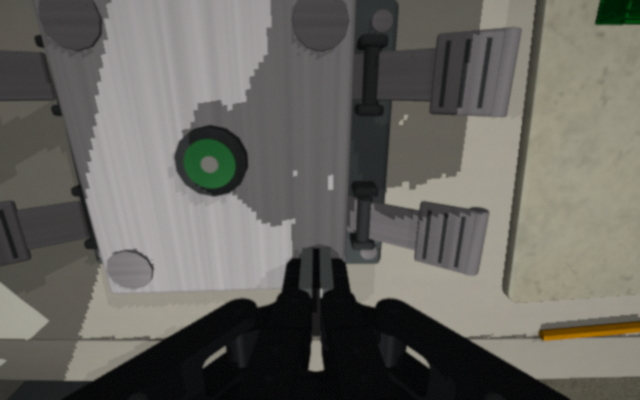

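The corner sank at low force and stopped hard at TCP z=0.048, 5 mm below level, so NR looks like the soft one. As a comparison I'll release and press NL (pad at about (130,269)).

Request:
{"api": "arm_command", "payload": {
  "increments": [
    [[0,0,0.03],[0,0,0],0],
    [[0,0,0.03],[0,0,0],0],
    [[0,0.046,0.03],[0,0,0],0],
    [[0,0.091,0.03],[0,0,0],0],
    [[0,0.091,0.03],[0,0,0],0],
    [[0,0.091,0.03],[0,0,0],0],
    [[0,0.091,0.012],[0,0,0],0],
    [[0,0.091,0.008],[0,0,0],0],
    [[0,0.091,0.005],[0,0,0],0],
    [[0,0.091,0.005],[0,0,0],0]
  ]
}}

```text
clock: 3.8
tcp_pos: [0.4409, -0.2385, 0.0528]
orientation: [2.214, -2.228, -0.001]
contact_force: [-10.4, 5.1, 37.7]
grip_width: 0.0001
```

Request:
{"api": "arm_command", "payload": {
  "increments": [
    [[0,0,-0.001],[0,0,0],0],
    [[0,0,-0.002],[0,0,0],0],
    [[0,0,-0.002],[0,0,0],0]
  ]
}}

```text
clock: 4.1
tcp_pos: [0.4409, -0.2386, 0.0526]
orientation: [2.214, -2.229, -0.001]
contact_force: [-15.6, 9.2, 60.1]
grip_width: 0.0002
```

NL is rigid: it stopped at 0.0528 with 60 N. NR is confirmed soft. I'll lift and go above the near-right shim tip.

Request:
{"api": "arm_command", "payload": {
  "increments": [
    [[0,0,0.05],[0,0,0],0],
    [[0,0,0.05],[0,0,0],0],
    [[0.02,-0.05,0.05],[0,0,0],0],
    [[0.02,-0.1,0.05],[0,0,0],0],
    [[0.02,-0.151,0.05],[0,0,0],0],
    [[0.02,-0.151,0.05],[0,0,0],0],
    [[0.02,-0.151,0.04],[0,0,0],0],
    [[0.02,-0.151,0.04],[0,0,0],0]
  ]
}}

```text
clock: 4.9
tcp_pos: [0.4602, -0.3869, 0.0863]
orientation: [-2.217, 2.226, 0.006]
contact_force: [-0.5, 0.1, 0.0]
grip_width: 0.0004
```

```bash
python3 - <<'E'
from h import *
o=r.get_obs();print(o["tcp_pos"],o["contact_force"])
m=r.camera_model("wrist");im=r.grab_frame("wrist");cv2.imwrite("pics/w3.png",im)
print(proj("wrist",[o["tcp_pos"]-[0,0,.017],[.461,-.387,.044],[.4412,-.328,.036]],m))
E
```

```text
[ 0.46024456 -0.38693144  0.08632178] [-0.45832943  0.11853144  0.00807946]
[[315.13961947 266.5514005 ]
 [315.47659204 242.48633605]
 [219.57369579 266.04720853]]
```

View pics/w3.png

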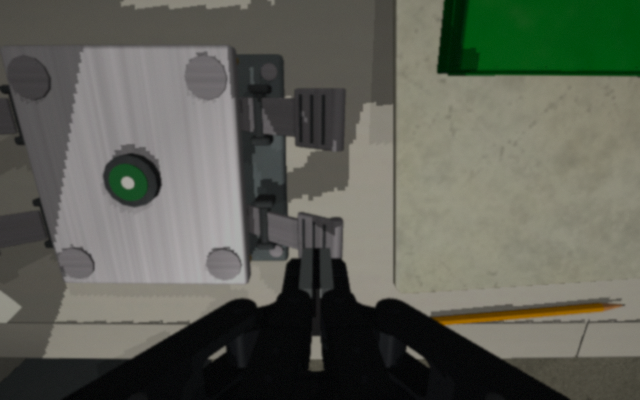

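The wrist view shows the near-right tip centred at about (321,242), some 3–4 mm outward of the fingertips (315). I'll shift 5 mm outward and press.

Request:
{"api": "arm_command", "payload": {
  "increments": [
    [[0.001,-0.006,0],[0,0,0],0],
    [[0.001,-0.006,-0.015],[0,0,0],0],
    [[0.001,-0.006,-0.022],[0,0,0],0],
    [[0.001,-0.006,-0.026],[0,0,0],0],
    [[0.001,-0.006,-0.03],[0,0,0],0],
    [[0.001,-0.006,-0.034],[0,0,0],0],
    [[0.001,-0.007,-0.038],[0,0,0],0],
    [[0.001,-0.008,-0.042],[0,0,0],0],
    [[0.001,-0.008,-0.045],[0,0,0],0],
    [[0.001,-0.008,-0.045],[0,0,0],0]
  ]
}}

```text
clock: 5.95
tcp_pos: [0.462, -0.3961, 0.0427]
orientation: [-2.217, 2.226, 0.002]
contact_force: [-0.1, 0.3, 1.8]
grip_width: -0.0
```

Request:
{"api": "arm_command", "payload": {
  "increments": [
    [[0,0,-0.002],[0,0,0],0],
    [[0,0,-0.004],[0,0,0],0],
    [[0,0,-0.006],[0,0,0],0],
    [[0,0,-0.007],[0,0,0],0],
    [[0,0,-0.007],[0,0,0],0]
  ]
}}

```text
clock: 6.45
tcp_pos: [0.4622, -0.3965, 0.0384]
orientation: [-2.216, 2.226, 0.0]
contact_force: [-5.3, 3.9, 21.3]
grip_width: 0.0001
```

The shim stopped hard at tip z ≈ 21.4 mm, which is flat. I'll lift clear and check.

Request:
{"api": "arm_command", "payload": {
  "increments": [
    [[0,0,0.03],[0,0,0],0],
    [[0,0,0.08],[0,0,0],0],
    [[-0.03,-0.02,0.11],[0,0,0],0],
    [[-0.06,-0.02,0.13],[0,0,0],0],
    [[-0.06,-0.02,0.13],[0,0,0],0],
    [[-0.06,-0.02,0.13],[0,0,0],0]
  ]
}}

```text
clock: 7.05
tcp_pos: [0.402, -0.4165, 0.1667]
orientation: [-2.215, 2.227, -0.001]
contact_force: [1.0, 0.9, 0.1]
grip_width: -0.0006
```

```bash
python3 - <<'E'
from h import *
o=r.get_obs();print(o["tcp_pos"],o["contact_force"])
w=r.grab_frame("wrist");s=r.grab_frame("scene")
s=cv2.resize(s[180:280,195:325],(520,400),interpolation=cv2.INTER_CUBIC)
cv2.imwrite("pics/w4.png",cv2.resize(np.hstack([w,s]),(800,276)))
E
```

```text
[ 0.40197783 -0.41646428  0.1666551 ] [1.04797437 0.87888288 0.05988454]
```

View pics/w4.png

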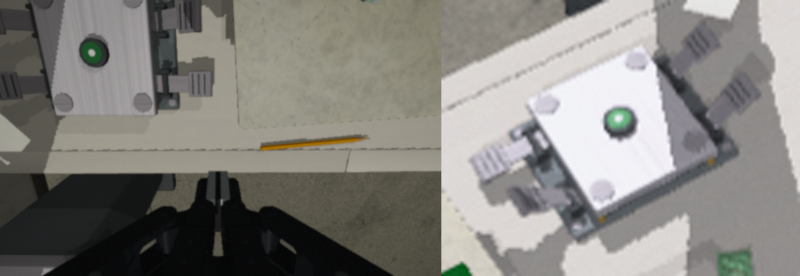

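The near-right shim lies flat (wrist view (197,85), scene crop (500,158)). The other three still stand, the plate is level in its place, and the arm is clear.

```bash
python3 -c "
from bench import r
print(r.hand_in())"
```

```text
the job is handed in; nothing more can be done
None
```

The near-right corner was the one that gave. I pressed it fully down and folded its shim flat, then handed the job in at about 7 s of the 45 s allowed; no verdict was reported.

- **Soft corner:** the near-right pad sank at low force and stopped hard about 5 mm below level. As a comparison I pressed the near-left pad, and it held at its level height with about 60 N. I did not press the two far pads.
- **Shim:** the near-right shim stopped hard with the fingertips about 21 mm above the worktop, against about 22 mm expected when flat.
- **Last check:** the final pictures showed the near-right shim flat, the other three standing, the plate in place and looking level, and the arm clear. No check disagreed.
- **Not measured:** I had no direct reading of the witness pin or hinge angles; those are inferred from the press depths and the pictures. I did not re-measure the pot and cassette, but the arm stayed well away from both.

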